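Fetch the small tin from behind the stock and weigh it

ROBOT

A 7-joint arm with a two-finger parallel gripper is mounted at the origin on the work surface. World frame = base frame: x ahead of the robot, y to its left, z up, the work surface at z = 0. Lengths are in m, angles in rad, forces in N, time in s.
With the tool pointing down it reaches from about 0.35 to 0.775 m from the base axis. Payload 3.1 kg.
Tool frame: the origin (TCP) lies midway between the tips of the shut fingers; the grasp point (between the pads) lies 19 mm behind it; z points along the fingers, y is the line along which they close (so a half turn about z gives the same grasp; the last joint's range is limited). The gripper opens to 85 mm and grips with 20 to 120 N. Pads are 22 mm wide; open, the fingers measure 114 mm over their backs; the gripper's body (76 mm by 85 mm) begins 54 mm behind the grasp point. The pads swing forward as they close: fully open they stand 13 mm farther back than shut.
Start: joints at [-1.189, 0.311, 0.014, 1.512, -0.004, 1.319, -0.027], TCP at [0.226, 0.501, 0.231] pointing down, gripper open.
Joint ranges: [-2.7, 2.7], [-0.3, 1.91], [-1.27, 1.3], [0.12, 2.57], [-1.44, 4.58], [0.2, 2.03], [-3.05, 3.05]. Speed limits (rad/s): [2.79, 2.79, 3.14, 3.14, 3.14, 3.14, 3.14].

INTERFACE

Orientations are given as [roll, pitch, yaw] about the fixed x, y, z axes, in that order (R = Rz(yaw) Ry(pitch) Rx(roll)).
In Python, from station import arm gives the robot as it stands.
- The arm moves only by the tool apply_moves, never from a script. Its arguments are lists of equal length, an entry for each row: "travel": the shift along the tool's x, y, z in cm, a list of three; "yaw": the turn about the tool's z in degrees. In form: {"travel": [[x, y, z], ...], "yaw": [yaw, ...]}. A call has 1 to 12 rows; each row is the pose to reach, as a shift and turn from the pose commanded when the call began, along the tool's axes at that moment; what a row does not reach only later rows make up. A row lasts 1/8 s, in which the tool goes at most 62.5 mm and 10.7 degrees, less where a joint would pass 70% of its speed; a pose out of reach is approached as far as the arm can. A call with a gripper value outside its range is refused whole. "jaw" is the opening, from 0 (shut) to 1 (fully open), set as the call begins (left out, the last holds). The fingers move at their own pace and stop on an object; the grip force is fixed at half the most. Time passes only in rows, so rows that repeat a pose let the fingers close. It gives the time, the measured TCP pose, the force, the opening and the grip force at its end, in the units of the state.
- arm.get_state(): the state, without advancing time (a new reading comes with each control period).
- arm.camera(name): name is "side" or "top"; returns the picture (420x560x3 uint8, red, green, blue); there is no depth.
- arm.camera_model(name): a dict with "fx", "fy", "cx", "cy" (pixels), "R" (3x3) and "t" (3): a world point X has camera coordinates R X + t. Camera axes: x right, y down, z forward; pixel columns grow to the right and rows downward; lengths in m; the calibration is good to about 2 mm. A picture is of the moment at which its call begins. camera_model takes no time and is no camera call.
- arm.finish_job(): hands the job in; it is judged then, once.
Trained networks look in the newest picture that a camera, given by its name, has taken for a name from the list of things; names that differ only in an ending like _2 or _b are one class to them, and where a whole thing is asked for, a point or a joint stands for the part that bears it (a point fixed in the world has none). Each returns a list of dicts, best first, with "p" (0 to 1); they miss things now and then, are a little off and sometimes report something else, mostly with a low value. They report only what shows in the picture. A call takes as long as a camera call.
- arm.search_frame(camera, name): "rect" ([left, top, right, bottom] in pixels, round what is visible of it).
- arm.landmark_of(camera, name): "uv" ([column, row] in pixels: a listed point, or the origin of a listed thing).
The state is a dict: "clock": time; "joint_pos": joint angles; "dq": joint speeds; "joint_efforts": joint torques, N m; "tool_pos": TCP position; "tool_rot": TCP orientation; "wrist_force": force on the tool from outside, world axes, zero at the start; "moment": the same for the moment, N m; "width": finger opening in m; "finger_force": force on a finger pad.
Only numpy, scipy, OpenCV 4.12 (cv2) and the standard library are available. Lean on these libraries where they do the work, as an engineer would, in place of code of your own. Each camera call takes 0.05 s, during which the arm holds its last target. There are 200 camera calls.

TASK

The small aluminium tin stands hemmed in on the red-brown stock tray: first clear the jar, the square canister and the bottle that crowd it all onto the pale wooden board and leave them standing there, then stand the tin upright on the middle of the scale's round pan, and only after that put the jar, the canister and the bottle back upright, each exactly where it stood at the start. Leave the little pot and the matchbox that share the tray where they are, and knock nothing over.

Things in the scene. Friction and masses are not known exactly. Their poses are not given: they have to be found in the camera images.
- jar: White stoneware jar with a broad dark wooden lid, round, straight-sided, 56 mm in diameter all the way up (lid too), 105 mm tall, the lid being the top 30 mm; about 0.28 kg. Origin: centre of its underside; z up. It starts on the tray next to the tin.
- canister: Square metal canister, 52 x 52 mm, straight-sided up to 108 mm, then a 44 mm square, 10 mm high closure: 118 mm tall in all; paper band round the middle; about 0.25 kg. Origin: centre of its underside; x and y are square to its faces, z up. It starts on the tray next to the tin.
- bottle: Amber glass bottle: round body 56 mm in diameter up to 60 mm high, then a shoulder narrowing to the neck (26 mm in diameter) at about 88 mm; black cylindrical cap 34 mm in diameter from 95 to 125 mm high, firmly fixed and strong enough to lift it by; about 0.24 kg. Origin: centre of its underside; z up. It starts on the tray next to the tin.
- tin: The wanted thing: a low round plain aluminium tin with a lid, 50 mm in diameter, 42 mm tall, 0.09 kg. Origin: centre of its underside; z up. It starts on the tray with the jar, canister and bottle close about it: one on each side along the tray's y, one in front of it (the tray's -x), each about 66 mm from it centre to centre; which stands where varies.
- tray: Red-brown wooden stock tray, fixed, 260 mm (its x) by 250 mm (its y), flat floor 10 mm above its underside, rim 24 mm high and 8 mm thick. Origin: centre of its underside, on the work surface; its x points away from the robot, turned by up to 0.25 rad.
- board: Pale wooden board, fixed, with a darker band near each end, to the left or right of the tray: 260 mm (its x) by 140 mm (its y), flat top 12 mm above its underside. Origin: centre of its underside, on the work surface. The side area for what is cleared away.
- scale: White bench scale, fixed, beyond the tray from the board (board on the left: scale on the right, and the other way round): housing 190 x 150 mm, 36 mm high, with a round steel pan of 120 mm diameter on top; it has no working parts. Origin: on the work surface right below the centre of the pan; its small display is at its -x end.
- pan (a point): The middle of the scale's round steel pan, on its flat top surface, 50 mm above the work surface.
- pot: Little white pot with a cork top, round, 42 mm in diameter, 30 mm tall, in a front corner of the tray; to be left alone. Origin: centre of its underside.
- matchbox: Small cardboard box lying flat, 34 x 54 mm and 16 mm high, in a front corner of the tray; to be left alone. Origin: centre of its underside.

How it is judged:
On the way, in this order (a step that is already met when the one before it is completed fails the run):
1. jar, canister and bottle all stand on the board, let go, while the tin still stands in its place on the tray (not shifted by more than 30 mm) (x of jar in the frame of board between -0.125 and 0.125 m and y of jar in the frame of board between -0.065 and 0.065 m and z of jar in the frame of board between 0.006 and 0.018 m and angle between each of jar, canister, bottle's own z axis and vertical below 0.15 rad and x of canister in the frame of board between -0.125 and 0.125 m and y of canister in the frame of board between -0.065 and 0.065 m and z of canister in the frame of board between 0.006 and 0.018 m and x of bottle in the frame of board between -0.125 and 0.125 m and y of bottle in the frame of board between -0.065 and 0.065 m and z of bottle in the frame of board between 0.006 and 0.018 m and contact force between the fingers and jar below 0.2 N and contact force between the fingers and canister below 0.2 N and contact force between the fingers and bottle below 0.2 N and distance of tin from where it was at the start of the episode below 0.03 m), for 0.2 s.
2. the tin stands on the middle of the pan, let go, while the other three still stand on the board (x of jar in the frame of board between -0.125 and 0.125 m and y of jar in the frame of board between -0.065 and 0.065 m and z of jar in the frame of board between 0.006 and 0.018 m and angle between each of jar, canister, bottle, tin's own z axis and vertical below 0.15 rad and x of canister in the frame of board between -0.125 and 0.125 m and y of canister in the frame of board between -0.065 and 0.065 m and z of canister in the frame of board between 0.006 and 0.018 m and x of bottle in the frame of board between -0.125 and 0.125 m and y of bottle in the frame of board between -0.065 and 0.065 m and z of bottle in the frame of board between 0.006 and 0.018 m and horizontal distance between tin and pan below 0.015 m and z of tin in the frame of pan between -0.006 and 0.006 m and contact force between the fingers and tin below 0.2 N), for 0.2 s.
At the end, for the whole second after the job is handed in: The tin stands upright on the pan, its centre within 15 mm of the pan's; jar, canister and bottle stand upright on the tray, each within 15 mm of where it stood at the start; all at rest (distance of each of jar, canister, bottle from where it was at the start of the episode below 0.015 m and angle between each of jar, canister, bottle, tin's own z axis and vertical below 0.15 rad and horizontal distance between tin and pan below 0.015 m and z of tin in the frame of pan between -0.006 and 0.006 m and linear speed of each of jar, canister, bottle, tin below 0.02 m/s and angular speed of each of jar, canister, bottle, tin below 0.2 rad/s); the robot touches nothing.
It fails at once if the little pot or the matchbox shifted by more than 20 mm (distance of any of pot, matchbox from where it was at the start of the episode above 0.02 m).
It fails at once if the jar, canister, bottle or tin tipped over (more than 45 degrees) (angle between any of jar, canister, bottle, tin's own z axis and vertical above 0.785 rad).
It also fails if it takes over 138 s, if anything falls off the work surface, if the arm or the gripper's body presses on something with over 40 N, if the wrist force passes 120 N, or if a joint passes its speed limit or range.

## Working session

There is one attempt and no reset: what is moved stays moved. The work goes in short steps, Python scripts to look and compute and a tool call to move; the robot and the scene stay as the last step left them, time stands still between calls to the robot, and variables do not carry over. Pictures are saved under pics/ and viewed, at most 14 in all, crops included, and the job is handed in when it is done.

Besides the shell and the picture viewer there is one more tool, called as a command line: name --pt "numbers of a row" for each row, then --argument value for the rest. apply_moves: Moves the arm, as the interface text tells. Its arguments: {"type":"object","properties":{"travel":{"type":"array"},"yaw":{"type":"array"},"jaw":{"type":"number"}},"required":["travel","yaw"]}

```bash
mkdir -p pics; ls; cat > h.py <<'E'
import numpy as np, cv2
from station import arm
def ray(c,uv):
    m=arm.camera_model(c);R=np.array(m['R']);t=np.array(m['t'])
    d=R.T@np.array([(uv[0]-m['cx'])/m['fx'],(uv[1]-m['cy'])/m['fy'],1]);return -R.T@t,d
def atz(c,uv,z):
    o,d=ray(c,uv);return (o+d*(z-o[2])/d[2])
def proj(c,X):
    m=arm.camera_model(c);p=np.array(m['R'])@np.array(X)+np.array(m['t']);return np.array([m['fx']*p[0]/p[2]+m['cx'],m['fy']*p[1]/p[2]+m['cy']])
def tri(a,ua,b,ub):
    o1,d1=ray(a,ua);o2,d2=ray(b,ub);A=np.stack([d1,-d2],1);s=np.linalg.lstsq(A,o2-o1,rcond=None)[0]
    p,q=o1+s[0]*d1,o2+s[1]*d2;return (p+q)/2,np.linalg.norm(p-q)
E
python3 - <<'E'
from h import *
np.set_printoptions(precision=4,suppress=True)
for c in ['top','side']:
    cv2.imwrite(f'pics/{c}0.png',cv2.cvtColor(arm.camera(c),cv2.COLOR_RGB2BGR))
    m=arm.camera_model(c);print(c,m['fx'],-np.array(m['R']).T@m['t'],np.array(m['R'])[2])
for n in ['jar','canister','bottle','tin','tray','board','scale','pan','pot','matchbox']:
    L={}
    for c in ['top','side']:
        l=arm.landmark_of(c,n);r=arm.search_frame(c,n)
        print(n,c,[(np.round(x['uv'],1),round(x['p'],2)) for x in l[:2]],[(np.round(x['rect']),round(x['p'],2)) for x in r[:1]])
        if l:L[c]=l[0]['uv']
    if len(L)==2:print('   ',tri('top',L['top'],'side',L['side']))
print(arm.get_state())
E
```

```text
pics
top 409.7493937395712 [ 0.4726 -0.0135  0.8817] [ 0.0878  0.018  -0.996 ]
side 422.50309666848415 [ 0.1196 -0.6014  0.5702] [ 0.4735  0.6914 -0.5457]
jar top [(array([243.9, 175.2]), 0.79)] [(array([222., 153., 255., 185.]), 0.88)]
jar side [(array([297.3, 208.6]), 0.78)] [(array([285., 164., 310., 216.]), 0.96)]
    (array([0.6247, 0.0696, 0.0244]), np.float64(0.008168406806715661))
canister top [(array([301.7, 178.7]), 0.76)] [(array([291., 156., 317., 188.]), 0.75)]
canister side [(array([331.2, 240.2]), 0.61)] [(array([312., 190., 348., 247.]), 0.78)]
    (array([ 0.622 , -0.0544,  0.0068]), np.float64(0.01031555687244627))
bottle top [(array([267.5, 208.4]), 0.67), (array([241.7, 176.5]), 0.56)] [(array([253., 188., 282., 217.]), 0.92)]
bottle side [(array([283.8, 231.5]), 0.93), (array([368.7, 317.8]), 0.22)] [(array([272., 177., 301., 242.]), 0.68)]
    (array([0.5529, 0.0203, 0.018 ]), np.float64(0.002895905463114261))
tin top [(array([269.4, 174.4]), 0.61)] [(array([258., 161., 286., 187.]), 0.79)]
tin side [(array([312.4, 225.2]), 0.47)] [(array([302., 205., 310., 231.
[... 1413 characters left out ...]
., 248.]), 0.73)]
matchbox side [(array([282.4, 263. ]), 0.71)] [(array([270., 250., 296., 271.]), 0.59)]
    (array([ 0.4897, -0.0641,  0.0168]), np.float64(0.0013740819859000548))
{'clock': 2.1, 'joint_pos': array([-1.1887,  0.3109,  0.014 ,  1.5115, -0.0044,  1.3192, -0.0272]), 'dq': array([-0.0001, -0.0002, -0.0005, -0.0013,  0.0004, -0.001 , -0.0014]), 'joint_efforts': array([ -0.0001, -37.9799,   0.1457, -23.0856,   0.0123,   0.0021,
        -0.    ]), 'tool_pos': array([0.2261, 0.5014, 0.2313]), 'tool_rot': array([ 3.1416, -0.    ,  2.7179]), 'wrist_force': array([ 0.33 ,  0.571, -0.53 ]), 'moment': array([-0.0232, -0.0568,  0.0256]), 'finger_force': 0.0, 'width': 0.08541465654078662}
```

```bash
python3 - <<'E'
import cv2
a=cv2.imread('pics/top0.png');b=cv2.imread('pics/side0.png')
cv2.imwrite('pics/t1.png',cv2.resize(a[120:270,200:340],None,fx=4,fy=4,interpolation=cv2.INTER_CUBIC))
cv2.imwrite('pics/s1.png',cv2.resize(b[155:300,210:390],None,fx=4,fy=4,interpolation=cv2.INTER_CUBIC))
E
```

```text
(no output)
```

View pics/top0.png

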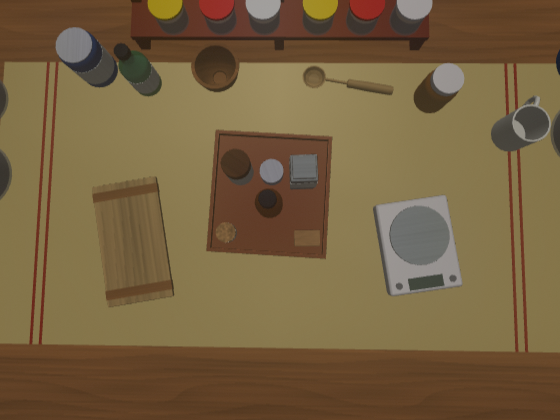

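View pics/t1.png

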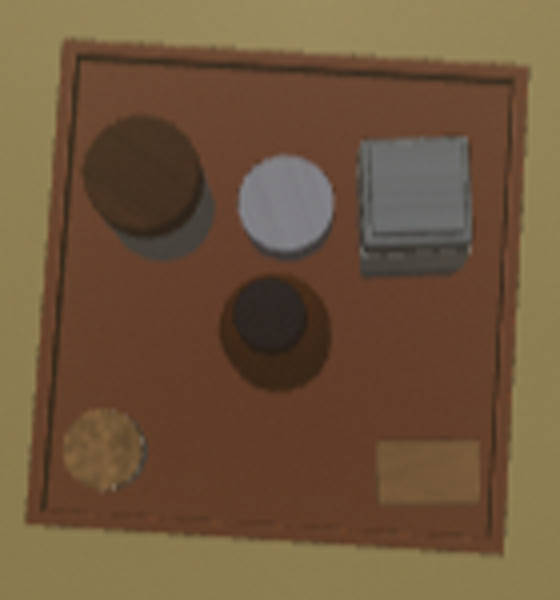

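View pics/s1.png

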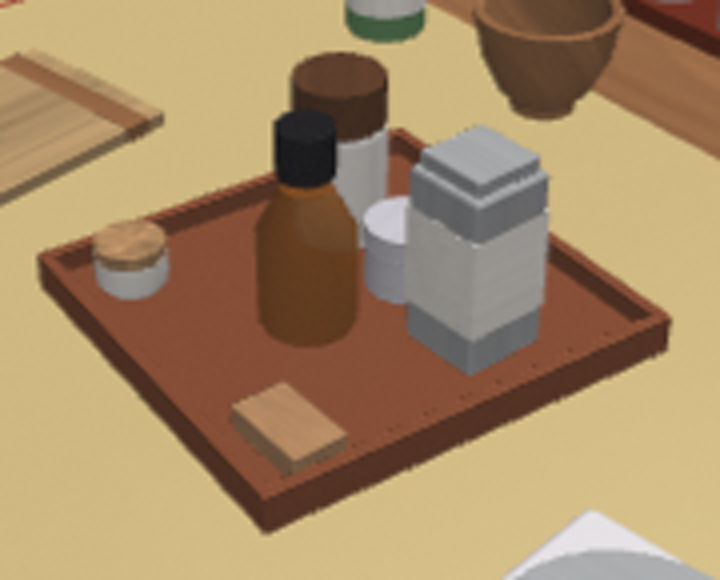

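```bash
python3 - <<'E'
from h import *
np.set_printoptions(precision=4,suppress=True)
T=lambda x,y:np.array([200+(x+.5)/4-.5,120+(y+.5)/4-.5]);S=lambda x,y:np.array([210+(x+.5)/4-.5,155+(y+.5)/4-.5])
F={'jar':((142,175),(339,78),.115),'canister':((420,188),(482,159),.128),'bottle':((269,313),(306,129),.135),'tin':((286,203),None,.052)}
for n,(a,b,z) in F.items():
    print(n,'top@z',atz('top',T(*a),z),*( [ 'side@z',atz('side',S(*b),z),'tri',tri('top',T(*a),'side',S(*b))] if b else []))
print('tray corners');
for p in [(65,40),(527,67),(502,553),(27,522)]: print(atz('top',T(*p),.024))
print('canister corners')
for p in [(371,140),(468,138),(470,235),(374,240)]: print(atz('top',T(*p),.128))
print('board')
P=[atz('top',p,.012) for p in [(94,187),(156,178),(172,295),(107,305)]];print(np.array(P),np.mean(P,0))
im=cv2.imread('pics/top0.png');
print('pan top',atz('top',(419.5,235.5),.05)); 
g=cv2.medianBlur(cv2.cvtColor(im,cv2.COLOR_BGR2GRAY),3)
print(cv2.HoughCircles(g[170:310,360:480],cv2.HOUGH_GRADIENT,1,50,param1=80,param2=12,minRadius=24,maxRadius=36))
big=cv2.resize(im[120:270,200:340],None,fx=4,fy=4,interpolation=cv2.INTER_CUBIC)
s=cv2.imread('pics/side0.png')[155:420,120:440]
w=np.vstack([cv2.resize(im[165:310,60:480],(800,276),interpolation=cv2.INTER_CUBIC)[:,:640],cv2.resize(s,(640,530))[210:]]) 
cv2.imwrite('pics/c2.png',w)
E
```

```text
jar top@z [0.6282 0.0799 0.115 ] side@z [0.6254 0.0746 0.115 ] tri (array([0.6292, 0.0802, 0.1113]), np.float64(0.000669578392693352))
canister top@z [ 0.6204 -0.0514  0.128 ] side@z [ 0.6164 -0.0574  0.128 ] tri (array([ 0.6214, -0.0517,  0.1234]), np.float64(0.00026682924086442774))
bottle top@z [0.5604 0.0178 0.135 ] side@z [0.5568 0.0113 0.135 ] tri (array([0.5611, 0.0179, 0.1304]), np.float64(0.0004887377487592827))
tin top@z [0.627  0.0133 0.052 ]
tray corners
[0.7197 0.1339 0.024 ]
[ 0.7066 -0.1132  0.024 ]
[ 0.4492 -0.1002  0.024 ]
[0.4623 0.1475 0.024 ]
canister corners
[ 0.643  -0.0285  0.128 ]
[ 0.6442 -0.0737  0.128 ]
[ 0.5985 -0.0747  0.128 ]
[ 0.5958 -0.0302  0.128 ]
board
[[0.5949 0.3966 0.012 ]
 [0.6157 0.2628 0.012 ]
 [0.3675 0.2197 0.012 ]
 [0.3449 0.3562 0.012 ]] [0.4808 0.3088 0.012 ]
pan top [ 0.497  -0.2873  0.05  ]
[[[58.5 64.5 29.2]]]
```

View pics/side0.png

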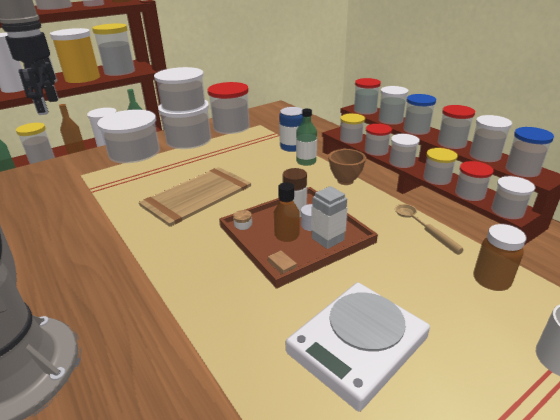

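```bash
cat >> h.py <<'E'
def to(x,y,z,yaw):
    s=arm.get_state();p=np.array(s['tool_pos']);w=s['tool_rot'][2];d=np.array([x,y,z])-p
    c,n=np.cos(w),np.sin(w)
    print('travel cm',np.round(100*np.array([c*d[0]+n*d[1],n*d[0]-c*d[1],-d[2]]),2),'yaw',round(-np.degrees((yaw-w+np.pi)%(2*np.pi)-np.pi),1),'rot',np.round(s['tool_rot'],3),'clock',s['clock'])
E
python3 -c "
from h import *
to(.5604,.0178,.25,1.606)"
```

```text
travel cm [-50.35 -30.34  -1.87] yaw 63.7 rot [ 3.142 -0.     2.718] clock 2.1
```

apply_moves --pt "-4 -2.4 -1.9" --pt "-9 -5.4 -1.9" --pt "-14 -8.4 -1.9" --pt "-19 -11.5 -1.9" --pt "-24 -14.5 -1.9" --pt "-29 -17.5 -1.9" --pt "-34 -20.5 -1.9" --pt "-39 -23.5 -1.9" --pt "-43 -26 -1.9" --pt "-47 -28.3 -1.9" --pt "-50.35 -30.3 -1.9" --pt "-50.35 -30.3 -1.9" --yaw '[6, 12, 18, 24, 30, 36, 42, 48, 54, 60, 63.7, 63.7]' --jaw 1

```text
clock: 3.6
tool_pos: [0.5615, 0.0135, 0.2502]
tool_rot: [3.141, 0.003, 1.599]
wrist_force: [0.4, 0.4, 0.4]
width: 0.0856
finger_force: 0.0
```

```bash
python3 -c "
from h import *
to(.5604,.0178,.102,1.606)
print(arm.get_state()['joint_pos'])
cv2.imwrite('pics/side1.png',cv2.cvtColor(arm.camera('side'),cv2.COLOR_RGB2BGR))"
```

```text
travel cm [ 0.43 -0.1  14.82] yaw -0.4 rot [3.141e+00 3.000e-03 1.599e+00] clock 3.6
[-0.45158731  0.35128758  0.54385981  1.46071545 -0.17905381  1.37915096
  0.12723498]
```

apply_moves --pt "0 0 0" --pt "0 0 4" --pt "0 0 8" --pt "0 0 11" --pt "0 0 11" --pt "0 0 11" --yaw '[0, 0, 0, 0, 0, 0]'

```text
clock: 4.4
tool_pos: [0.5614, 0.0191, 0.1418]
tool_rot: [3.139, -0.001, 1.608]
wrist_force: [0.8, -0.4, -0.4]
width: 0.0856
finger_force: 0.0
```

```bash
python3 -c "
from h import *
to(.5604,.0178,.102,1.606)
a=arm.camera('side');b=arm.camera('top')
f=lambda i:cv2.cvtColor(cv2.resize(i,None,fx=2.5,fy=2.5,interpolation=cv2.INTER_CUBIC),cv2.COLOR_RGB2BGR)
cv2.imwrite('pics/w1.png',np.hstack([f(a[120:300,230:390]),f(b[120:300,200:360])]))"
```

```text
travel cm [-0.13 -0.1   3.98] yaw 0.1 rot [ 3.139e+00 -1.000e-03  1.608e+00] clock 4.4
```

View pics/w1.png

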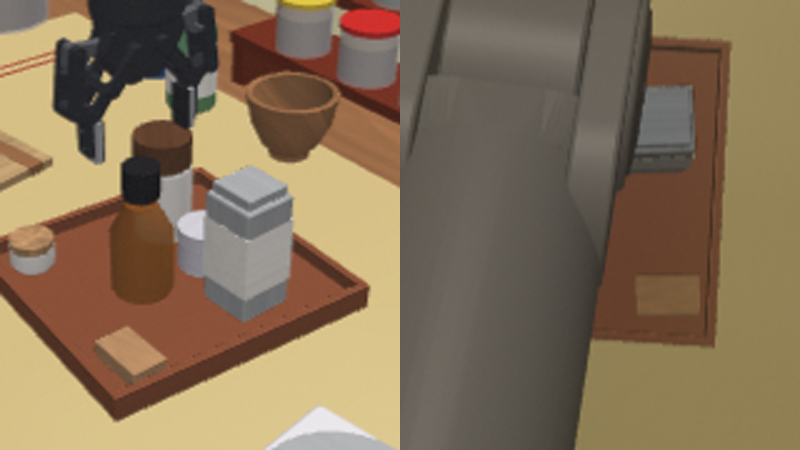

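apply_moves --pt "-0.1 -0.1 1.5" --pt "-0.1 -0.1 3" --pt "-0.1 -0.1 4" --pt "-0.1 -0.1 4" --pt "-0.1 -0.1 4" --yaw '[0, 0, 0, 0, 0]'

```text
clock: 5.12
tool_pos: [0.5599, 0.017, 0.1004]
tool_rot: [3.141, 0.0, 1.606]
wrist_force: [-0.7, 0.1, -0.7]
width: 0.085
finger_force: 0.0
```

apply_moves --pt "0 0 0" --pt "0 0 0" --pt "0 0 0" --pt "0 0 0" --pt "0 0 0" --pt "0 0 0" --pt "0 0 0" --pt "0 0 0" --yaw '[0, 0, 0, 0, 0, 0, 0, 0]' --jaw 0

```text
clock: 6.12
tool_pos: [0.5602, 0.0171, 0.1008]
tool_rot: [3.14, -0.0, 1.606]
wrist_force: [0.7, 0.6, 4.9]
width: 0.0328
finger_force: 60.0
```

```bash
python3 -c "
from h import *
to(.387,.293,.254,1.606+.87);s=arm.get_state();print(s['width'],s['finger_force'],s['tool_pos'])
a=arm.camera('side')
f=lambda i:cv2.cvtColor(cv2.resize(i,None,fx=2.5,fy=2.5,interpolation=cv2.INTER_CUBIC),cv2.COLOR_RGB2BGR)
cv2.imwrite('pics/w2.png',f(a[120:300,230:390]))"
```

```text
travel cm [ 28.18 -16.33 -15.32] yaw -49.8 rot [ 3.14  -0.     1.606] clock 6.125
0.032818684642215476 59.97453689575195 [0.56015226 0.01714496 0.10077538]
```

View pics/w2.png

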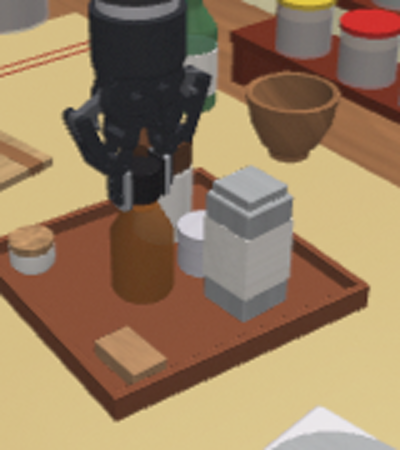

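apply_moves --pt "0 0 -3" --pt "0 0 -7" --pt "0 0 -11.5" --pt "0 0 -15.3" --pt "3 -2 -15.3" --pt "7.5 -4.5 -15.3" --pt "12 -7 -15.3" --pt "16.5 -9.5 -15.3" --pt "21 -12 -15.3" --pt "25 -14.5 -15.3" --pt "28.2 -16.3 -15.3" --pt "28.2 -16.3 -15.3" --yaw '[0, 0, 0, 0, -7, -14, -21, -28, -36, -44, -50, -50]'

```text
clock: 7.68
tool_pos: [0.3828, 0.296, 0.2514]
tool_rot: [-3.138, -0.003, 2.487]
wrist_force: [0.2, 0.2, -2.7]
width: 0.0325
finger_force: 60.3
```

```bash
python3 -c "
from h import *
for i in range(3):arm.camera('side')
to(.387,.293,.1035,2.475)"
```

```text
travel cm [ 0.08  0.13 14.87] yaw 0.1 rot [-3.139e+00  1.000e-03  2.477e+00] clock 7.825
```

apply_moves --pt "0 0 4" --pt "0 0 8" --pt "0 0 11.5" --pt "0 0 13.5" --pt "0 0 14.4" --pt "0 0 14.8" --pt "0 0 14.9" --pt "0 0 14.9" --pt "0 0 14.9" --yaw '[0, 0, 0, 0, 0, 0, 0, 0, 0]'

```text
clock: 8.95
tool_pos: [0.3871, 0.2935, 0.1049]
tool_rot: [3.14, 0.0, 2.479]
wrist_force: [0.1, -0.1, -1.3]
width: 0.0324
finger_force: 60.3
```

apply_moves --pt "0 0 0.15" --pt "0 0 0.15" --pt "0 0 0.15" --yaw '[0, 0, 0]'

```text
clock: 9.32
tool_pos: [0.3867, 0.2932, 0.1028]
tool_rot: [3.142, 0.0, 2.479]
wrist_force: [0.1, -0.2, -2.1]
width: 0.0324
finger_force: 60.3
```

apply_moves --pt "0 0 0" --pt "0 0 0" --pt "0 0 0" --pt "0 0 0" --pt "0 0 0" --yaw '[0, 0, 0, 0, 0]' --jaw 1

```text
clock: 9.95
tool_pos: [0.3868, 0.2932, 0.1028]
tool_rot: [3.141, 0.0, 2.479]
wrist_force: [0.2, -0.2, -0.7]
width: 0.0853
finger_force: 0.0
```

apply_moves --pt "0 0 -2" --pt "0 0 -5" --pt "0 0 -9" --pt "0 0 -12" --pt "0 0 -12" --yaw '[0, 0, 0, 0, 0]'

```text
clock: 10.58
tool_pos: [0.3883, 0.2943, 0.2255]
tool_rot: [3.135, 0.001, 2.479]
wrist_force: [0.3, -0.0, 0.9]
width: 0.0852
finger_force: 0.0
```

```bash
python3 -c "
from h import *
arm.camera('side');to(.628,.080,.225,1.606)"
```

```text
travel cm [-32.12  -2.01  -0.14] yaw 50.0 rot [3.139 0.    2.479] clock 10.625
```

apply_moves --pt "-3 -0.2 0" --pt "-8 -0.5 0" --pt "-13 -0.8 0" --pt "-18 -1.1 0" --pt "-23 -1.4 0" --pt "-28 -1.7 0" --pt "-32.1 -2 0" --pt "-32.1 -2 0" --pt "-32.1 -2 4" --pt "-32.1 -2 8" --pt "-32.1 -2 8" --pt "-32.1 -2 8" --yaw '[7, 14, 21, 28, 36, 43, 50, 50, 50, 50, 50, 50]'

```text
clock: 12.12
tool_pos: [0.6277, 0.0806, 0.1437]
tool_rot: [3.141, -0.0, 1.607]
wrist_force: [0.6, -0.7, 1.1]
width: 0.0851
finger_force: 0.0
```

```bash
python3 -c "
from h import *
to(.628,.080,.071,1.606)
a=arm.camera('side')
f=lambda i:cv2.cvtColor(cv2.resize(i,None,fx=2.5,fy=2.5,interpolation=cv2.INTER_CUBIC),cv2.COLOR_RGB2BGR)
cv2.imwrite('pics/w3.png',f(a[100:300,130:390]))"
```

```text
travel cm [-0.06  0.03  7.27] yaw 0.1 rot [ 3.141 -0.     1.607] clock 12.125
```

View pics/w3.png

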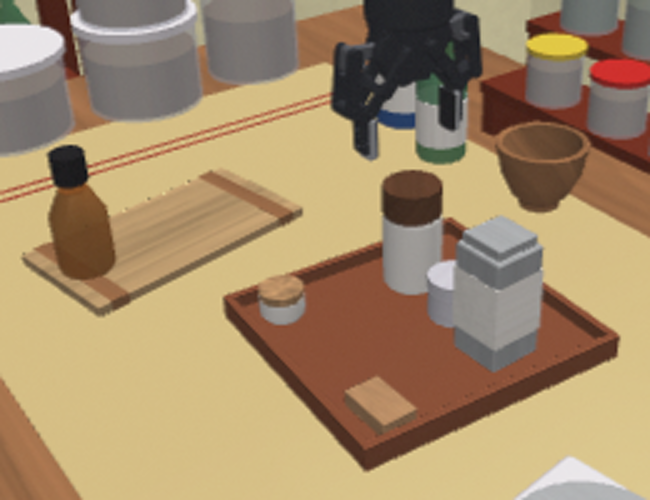

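apply_moves --pt "0 0 2" --pt "0 0 4.5" --pt "0 0 6.5" --pt "0 0 7.3" --pt "0 0 7.3" --pt "0 0 7.3" --yaw '[0, 0, 0, 0, 0, 0]'

```text
clock: 12.92
tool_pos: [0.6286, 0.0799, 0.0714]
tool_rot: [3.139, -0.0, 1.606]
wrist_force: [0.5, -0.1, -0.9]
width: 0.0856
finger_force: 0.0
```

apply_moves --pt "0 0 0" --pt "0 0 0" --pt "0 0 0" --pt "0 0 0" --pt "0 0 0" --pt "0 0 0" --yaw '[0, 0, 0, 0, 0, 0]' --jaw 0

```text
clock: 13.68
tool_pos: [0.6285, 0.0799, 0.0709]
tool_rot: [3.139, -0.0, 1.606]
wrist_force: [1.7, 0.6, 4.3]
width: 0.0549
finger_force: 63.1
```

```bash
python3 -c "
from h import *
to(.575,.3245,.231,2.479)"
```

```text
travel cm [ 24.63  -4.48 -16.01] yaw -50.0 rot [ 3.139 -0.     1.606] clock 13.675
```

Jar grasp at TCP (.6285,.0799,.0710).

apply_moves --pt "0 0 -3" --pt "0 0 -7" --pt "0 0 -11.5" --pt "0 0 -16" --pt "2 -0.5 -16" --pt "6 -1.2 -16" --pt "10.5 -2 -16" --pt "15 -2.8 -16" --pt "19.5 -3.6 -16" --pt "23 -4.3 -16" --pt "24.6 -4.5 -16" --pt "24.6 -4.5 -16" --yaw '[0, 0, 0, 0, -7, -14, -21, -28, -36, -44, -50, -50]'

```text
clock: 15.18
tool_pos: [0.5715, 0.326, 0.2272]
tool_rot: [-3.138, -0.003, 2.481]
wrist_force: [-0.3, -0.1, -4.1]
width: 0.0546
finger_force: 64.5
```

apply_moves --pt "0 0 0" --pt "0 0 4" --pt "0 0 8" --pt "0 0 11.5" --pt "0 0 14" --pt "0 0 15" --pt "0 0 15.6" --pt "0 0 15.6" --pt "0 0 15.6" --yaw '[0, 0, 0, 0, 0, 0, 0, 0, 0]'

```text
clock: 16.3
tool_pos: [0.5747, 0.3245, 0.0752]
tool_rot: [3.139, 0.001, 2.479]
wrist_force: [0.3, -0.1, -2.0]
width: 0.0548
finger_force: 64.5
```

```bash
python3 -c "
from h import *
to(.575,.3245,.0733,2.479)"
```

```text
travel cm [-0.03  0.02  0.19] yaw -0.0 rot [3.139e+00 1.000e-03 2.479e+00] clock 16.3
```

apply_moves --pt "0 0 0.2" --pt "0 0 0.2" --pt "0 0 0.2" --yaw '[0, 0, 0]'

```text
clock: 16.68
tool_pos: [0.5746, 0.3246, 0.073]
tool_rot: [3.139, 0.001, 2.479]
wrist_force: [0.4, 0.4, 1.5]
width: 0.0548
finger_force: 64.5
```

apply_moves --pt "0 0 0" --pt "0 0 0" --pt "0 0 0" --pt "0 0 0" --yaw '[0, 0, 0, 0]' --jaw 1

```text
clock: 17.18
tool_pos: [0.5738, 0.3241, 0.0718]
tool_rot: [-3.142, -0.0, 2.479]
wrist_force: [0.2, 0.2, -0.0]
width: 0.0851
finger_force: 0.0
```

apply_moves --pt "0 0 -2" --pt "0 0 -5" --pt "0 0 -9" --pt "0 0 -13" --pt "0 0 -16" --pt "0 0 -16" --yaw '[0, 0, 0, 0, 0, 0]'

```text
clock: 17.92
tool_pos: [0.5756, 0.3248, 0.2354]
tool_rot: [3.135, 0.003, 2.479]
wrist_force: [0.1, -0.5, 0.0]
width: 0.0854
finger_force: 0.0
```

```bash
python3 -c "
from h import *
arm.camera('side');to(.621,-.052,.234,1.606)"
```

```text
travel cm [-26.83 -26.8   -0.1 ] yaw 50.0 rot [3.139e+00 1.000e-03 2.479e+00] clock 17.975
```

apply_moves --pt "-2 -2 0" --pt "-6 -6 0" --pt "-10 -10 0" --pt "-14 -14 0" --pt "-18 -18 0" --pt "-22 -22 0" --pt "-25.5 -25.5 0" --pt "-26.8 -26.8 0" --pt "-26.8 -26.8 3" --pt "-26.8 -26.8 7" --pt "-26.8 -26.8 7" --pt "-26.8 -26.8 7" --yaw '[7, 14, 21, 28, 36, 43, 50, 50, 50, 50, 50, 50]'

```text
clock: 19.48
tool_pos: [0.6206, -0.0512, 0.1625]
tool_rot: [3.141, -0.0, 1.608]
wrist_force: [-0.0, -0.2, 0.4]
width: 0.0854
finger_force: 0.0
```

```bash
python3 -c "
from h import *
to(.621,-.052,.073,1.606)
a=arm.camera('side')
f=lambda i:cv2.cvtColor(cv2.resize(i,None,fx=2.5,fy=2.5,interpolation=cv2.INTER_CUBIC),cv2.COLOR_RGB2BGR)
cv2.imwrite('pics/w4.png',f(a[100:300,130:390]))"
```

```text
travel cm [-0.08  0.03  8.95] yaw 0.1 rot [ 3.141 -0.     1.608] clock 19.475
```

View pics/w4.png

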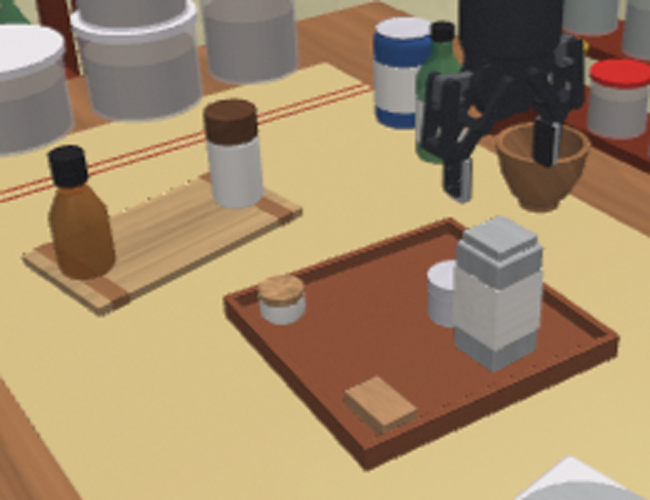

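apply_moves --pt "0 0 2" --pt "0 0 4.5" --pt "0 0 7" --pt "0 0 8.9" --pt "0 0 8.9" --pt "0 0 8.9" --yaw '[0, 0, 0, 0, 0, 0]'

```text
clock: 20.27
tool_pos: [0.6213, -0.0522, 0.0742]
tool_rot: [3.139, 0.0, 1.606]
wrist_force: [0.0, 0.1, 0.4]
width: 0.0852
finger_force: 0.0
```

apply_moves --pt "0 0 0" --pt "0 0 0" --pt "0 0 0" --pt "0 0 0" --pt "0 0 0" --pt "0 0 0" --yaw '[0, 0, 0, 0, 0, 0]' --jaw 0

```text
clock: 21.02
tool_pos: [0.6211, -0.0521, 0.0739]
tool_rot: [3.139, 0.0, 1.606]
wrist_force: [0.3, 0.2, 6.3]
width: 0.0514
finger_force: 63.3
```

```bash
python3 -c "
from h import *
to(.481,.309,.243,2.479)"
```

```text
travel cm [ 36.59 -12.72 -16.91] yaw -50.0 rot [3.139 0.    1.606] clock 21.025
```

apply_moves --pt "0 0 -3" --pt "0 0 -7" --pt "0 0 -11.5" --pt "0 0 -16.9" --pt "3 -1 -16.9" --pt "8 -2.8 -16.9" --pt "13 -4.5 -16.9" --pt "18 -6.2 -16.9" --pt "23 -8 -16.9" --pt "28 -9.7 -16.9" --pt "33 -11.5 -16.9" --pt "36.6 -12.7 -16.9" --yaw '[0, 0, 0, 0, -7, -14, -21, -28, -36, -44, -50, -50]'

```text
clock: 22.52
tool_pos: [0.4775, 0.3119, 0.2402]
tool_rot: [-3.139, -0.003, 2.483]
wrist_force: [1.3, -0.4, -1.9]
width: 0.0512
finger_force: 63.0
```

apply_moves --pt "0 0 0" --pt "0 0 0" --pt "0 0 4" --pt "0 0 8" --pt "0 0 11.5" --pt "0 0 14.5" --pt "0 0 16" --pt "0 0 16.4" --pt "0 0 16.4" --pt "0 0 16.4" --yaw '[0, 0, 0, 0, 0, 0, 0, 0, 0, 0]'

```text
clock: 23.78
tool_pos: [0.4814, 0.3098, 0.0792]
tool_rot: [3.139, 0.001, 2.479]
wrist_force: [-0.2, 0.3, -1.1]
width: 0.0512
finger_force: 63.4
```

```bash
python3 -c "
from h import *
to(.481,.309,.0762,2.479)"
```

```text
travel cm [-0.02 -0.08  0.3 ] yaw -0.0 rot [3.139e+00 1.000e-03 2.479e+00] clock 23.775
```

apply_moves --pt "0 0 0.3" --pt "0 0 0.3" --pt "0 0 0.3" --yaw '[0, 0, 0]'

```text
clock: 24.15
tool_pos: [0.4813, 0.3099, 0.0759]
tool_rot: [3.139, 0.001, 2.479]
wrist_force: [0.5, 0.4, 4.3]
width: 0.0512
finger_force: 63.5
```

apply_moves --pt "0 0 0" --pt "0 0 0" --pt "0 0 0" --pt "0 0 0" --yaw '[0, 0, 0, 0]' --jaw 1

```text
clock: 24.65
tool_pos: [0.4801, 0.3092, 0.0746]
tool_rot: [-3.141, -0.0, 2.479]
wrist_force: [-0.1, -0.5, 0.4]
width: 0.0853
finger_force: 0.0
```

apply_moves --pt "0 0 -2" --pt "0 0 -5" --pt "0 0 -9" --pt "0 0 -13" --pt "0 0 -16" --pt "0 0 -16" --yaw '[0, 0, 0, 0, 0, 0]'

```text
clock: 25.4
tool_pos: [0.4819, 0.3101, 0.2378]
tool_rot: [3.135, 0.002, 2.479]
wrist_force: [0.9, -0.1, 0.3]
width: 0.0852
finger_force: 0.0
```

```bash
python3 -c "
from h import *
arm.camera('side');to(.627,.0133,.236,1.571)
a=arm.camera('side');b=arm.camera('top')
f=lambda i,k:cv2.cvtColor(cv2.resize(i,None,fx=k,fy=k,interpolation=cv2.INTER_CUBIC),cv2.COLOR_RGB2BGR)
cv2.imwrite('pics/w5.png',np.hstack([f(a[100:300,130:390],1.5),f(b[120:270,200:350],2)]))
g=f(b[155:190,250:290],4);print(cv2.HoughCircles(cv2.cvtColor(g,6),cv2.HOUGH_GRADIENT,1,100,param1=80,param2=10,minRadius=40,maxRadius=56))
print(arm.landmark_of('side','tin')[:1])"
```

```text
travel cm [-29.75 -14.35  -0.03] yaw 52.0 rot [3.139e+00 1.000e-03 2.479e+00] clock 25.45
[[[85.5 62.5 47.3]]]
[{'uv': [312.1, 223.7], 'p': 0.85}]
```

View pics/w5.png

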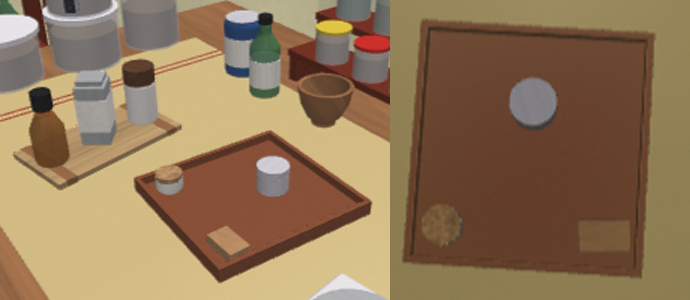

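apply_moves --pt "-3 -1.4 0" --pt "-8 -3.8 0" --pt "-13 -6.2 0" --pt "-18 -8.6 0" --pt "-23 -11 0" --pt "-27 -13 0" --pt "-29.7 -14.4 0" --pt "-29.7 -14.4 4" --pt "-29.7 -14.4 8" --pt "-29.7 -14.4 12" --pt "-29.7 -14.4 15" --pt "-29.7 -14.4 15" --yaw '[7, 14, 21, 28, 36, 44, 52, 52, 52, 52, 52, 52]'

```text
clock: 27.1
tool_pos: [0.6222, 0.0133, 0.0805]
tool_rot: [-3.132, 0.0, 1.571]
wrist_force: [0.3, -0.9, -0.4]
width: 0.0856
finger_force: 0.0
```

```bash
python3 -c "
from h import *
arm.camera('side');to(.627,.0133,.018,1.571)"
```

```text
travel cm [0.02 0.27 6.5 ] yaw 0.0 rot [-3.137  0.     1.571] clock 27.15
```

apply_moves --pt "0 0 0" --pt "0 0 2.5" --pt "0 0 5" --pt "0 0 6.3" --pt "0 0 6.7" --pt "0 0 6.7" --pt "0 0 6.7" --yaw '[0, 0, 0, 0, 0, 0, 0]'

```text
clock: 28.02
tool_pos: [0.6268, 0.0129, 0.019]
tool_rot: [3.139, -0.0, 1.571]
wrist_force: [-0.9, 0.3, 0.7]
width: 0.0854
finger_force: 0.0
```

apply_moves --pt "0 0 0" --pt "0 0 0" --pt "0 0 0" --pt "0 0 0" --pt "0 0 0" --pt "0 0 0" --yaw '[0, 0, 0, 0, 0, 0]' --jaw 0

```text
clock: 28.78
tool_pos: [0.6265, 0.013, 0.0185]
tool_rot: [3.14, -0.0, 1.571]
wrist_force: [1.1, -0.3, 6.5]
width: 0.0483
finger_force: 62.0
```

```bash
python3 -c "
from h import *
to(.496,-.288,.138,1.571-.5)
print(atz('top',(360+58.5,170+64.5),.05))
print(tri('top',(418.5,234.5),'side',(367.5,320.5)))"
```

```text
travel cm [-30.09 -13.06 -11.95] yaw 28.7 rot [ 3.14  -0.     1.571] clock 28.775
[ 0.49898424 -0.28535955  0.05      ]
(array([ 0.49965713, -0.288135  ,  0.0426277 ]), np.float64(0.0011137462079480861))
```

```bash
python3 - <<'E'
from h import *
from scipy.ndimage import map_coordinates
from scipy.optimize import minimize
a=np.linspace(0,2*np.pi,180)
for c in ['top','side']:
    g=cv2.GaussianBlur(cv2.imread(f'pics/{c}0.png',0).astype(float),(0,0),.8)
    def f(q,s=.0025):
        o=[]
        for r in (.06-s,.06+s):
            P=np.array([proj(c,[q[0]+r*np.cos(t),q[1]+r*np.sin(t),.05]) for t in a]).T
            o.append(map_coordinates(g,P[::-1],order=1))
        return -np.mean(np.clip(o[1]-o[0],-20,40))
    best=min(((f((x,y)),x,y) for x in np.arange(.484,.511,.003) for y in np.arange(-.3,-.275,.003)))
    r=minimize(f,best[1:],method='Nelder-Mead',options=dict(initial_simplex=[best[1:],(best[1]+.002,best[2]),(best[1],best[2]+.002)]));print(c,r.x,r.fun)
E
```

```text
Traceback (most recent call last):
  File "h.py", line 9, in proj
    m=arm.camera_model(c);p=np.array(m['R'])@np.array(X)+np.array(m['t']);return np.array([m['fx']*p[0]/p[2]+m['cx'],m['fy']*p[1]/p[2]+m['cy']])
ValueError: time passes only in moves, steps and waits
```

```bash
python3 - <<'E'
from h import *
from scipy.ndimage import map_coordinates
from scipy.optimize import minimize
a=np.linspace(0,2*np.pi,180)
for c in ['top','side']:
    m=arm.camera_model(c)
    g=cv2.GaussianBlur(cv2.imread(f'pics/{c}0.png',0).astype(float),(0,0),.8)
    def f(q,s=.0025):
        o=[]
        for r in (.06-s,.06+s):
            p=np.array(m['R'])@np.array([q[0]+r*np.cos(a),q[1]+r*np.sin(a),.05+0*a])+np.array(m['t'])[:,None]
            o.append(map_coordinates(g,[m['fy']*p[1]/p[2]+m['cy'],m['fx']*p[0]/p[2]+m['cx']],order=1))
        return -np.mean(np.clip(o[1]-o[0],-20,40))
    best=min(((f((x,y)),x,y) for x in np.arange(.484,.511,.003) for y in np.arange(-.3,-.275,.003)))
    r=minimize(f,best[1:],method='Nelder-Mead',options=dict(initial_simplex=[best[1:],(best[1]+.002,best[2]),(best[1],best[2]+.002)]));print(c,r.x,r.fun)
to(.497,-.288,.138,1.571-.5)
E
```

```text
top [ 0.49827564 -0.28578086] -31.999478838905777
side [ 0.49582238 -0.28991173] -35.886352221084515
travel cm [-30.09 -12.96 -11.95] yaw 28.7 rot [ 3.14  -0.     1.571] clock 28.775
```

apply_moves --pt "0 0 -3" --pt "0 0 -7" --pt "0 0 -12" --pt "-4 -1.7 -12" --pt "-9 -3.9 -12" --pt "-14 -6 -12" --pt "-19 -8.2 -12" --pt "-24 -10.3 -12" --pt "-28 -12 -12" --pt "-30 -12.9 -12" --pt "-30 -12.9 -12" --pt "-30 -12.9 -12" --yaw '[0, 0, 0, 4, 8, 12, 16, 20, 25, 28, 28, 28]'

```text
clock: 30.28
tool_pos: [0.4985, -0.284, 0.1372]
tool_rot: [-3.141, -0.002, 1.087]
wrist_force: [-0.7, 1.0, -0.8]
width: 0.0485
finger_force: 62.0
```

apply_moves --pt "0 0 0" --pt "0 0 3" --pt "0 0 6" --pt "0 0 7.3" --pt "0 0 7.6" --pt "0 0 7.6" --pt "0 0 7.6" --yaw '[0, 0, 0, 0, 0, 0, 0]'

```text
clock: 31.15
tool_pos: [0.4977, -0.2876, 0.063]
tool_rot: [3.139, -0.0, 1.083]
wrist_force: [-0.4, -0.0, 0.1]
width: 0.0482
finger_force: 62.0
```

```bash
python3 -c "
from h import *
to(.4975,-.2868,.0588,1.571-.49)
a=arm.camera('side')
f=lambda i,k:cv2.cvtColor(cv2.resize(i,None,fx=k,fy=k,interpolation=cv2.INTER_CUBIC),cv2.COLOR_RGB2BGR)
cv2.imwrite('pics/w6.png',f(a[240:410,270:450],3))"
```

```text
travel cm [ 0.06 -0.06  0.42] yaw 0.1 rot [ 3.139 -0.     1.083] clock 31.15
```

View pics/w6.png

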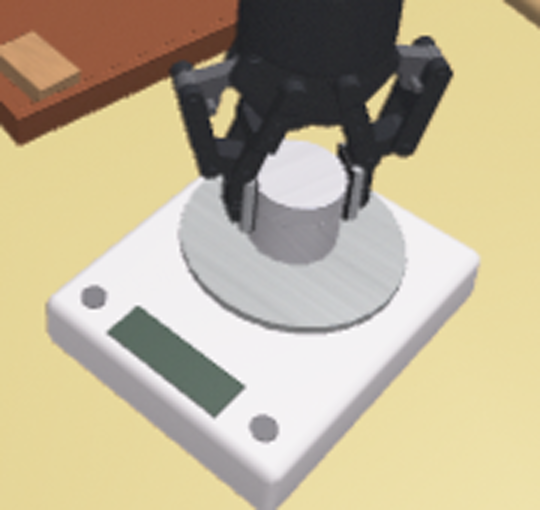

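apply_moves --pt "0 0 0.2" --pt "0 0 0.4" --pt "0 0 0.4" --pt "0 0 0.4" --yaw '[0, 0, 0, 0]'

```text
clock: 31.7
tool_pos: [0.4971, -0.2872, 0.0585]
tool_rot: [3.141, -0.0, 1.082]
wrist_force: [-1.9, 1.9, 5.3]
width: 0.0483
finger_force: 62.4
```

apply_moves --pt "0 0 0" --pt "0 0 0" --pt "0 0 0" --pt "0 0 0" --yaw '[0, 0, 0, 0]' --jaw 1

```text
clock: 32.2
tool_pos: [0.4968, -0.287, 0.0576]
tool_rot: [-3.141, 0.0, 1.082]
wrist_force: [-0.7, 0.2, -0.0]
width: 0.0856
finger_force: 0.0
```

apply_moves --pt "0 0 -2" --pt "0 0 -5" --pt "0 0 -9" --pt "0 0 -13" --pt "0 0 -17" --pt "0 0 -17" --yaw '[0, 0, 0, 0, 0, 0]'

```text
clock: 32.95
tool_pos: [0.4986, -0.2889, 0.2317]
tool_rot: [3.134, 0.0, 1.082]
wrist_force: [-0.1, -0.3, -1.3]
width: 0.0853
finger_force: 0.0
```

```bash
python3 -c "
from h import *
a=arm.camera('side');b=arm.camera('top')
to(.4802,.3093,.231,2.479)
f=lambda i,k:cv2.cvtColor(cv2.resize(i,None,fx=k,fy=k,interpolation=cv2.INTER_CUBIC),cv2.COLOR_RGB2BGR)
cv2.imwrite('pics/w7.png',np.hstack([f(a,1)[:,100:460],f(b,1)[:,80:]])) 
for n in ['tin','pan']:print(n,arm.landmark_of('side',n)[:1])"
```

```text
travel cm [ 51.88 -29.44  -0.33] yaw -80.0 rot [ 3.141 -0.     1.082] clock 33.05
tin [{'uv': [368.1, 315.8], 'p': 0.66}]
pan [{'uv': [367.1, 319.5], 'p': 0.91}]
```

View pics/w7.png

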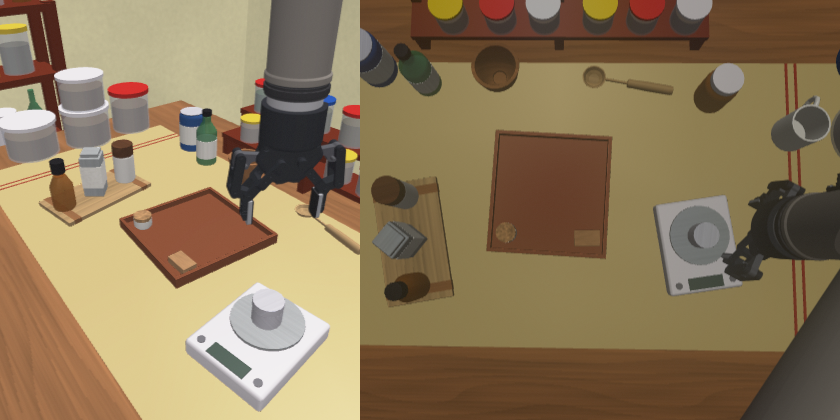

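apply_moves --pt "4 -2.3 -0.3" --pt "9 -5.1 -0.3" --pt "14 -7.9 -0.3" --pt "19 -10.8 -0.3" --pt "24 -13.6 -0.3" --pt "29 -16.5 -0.3" --pt "34 -19.3 -0.3" --pt "39 -22.1 -0.3" --pt "44 -25 -0.3" --pt "48.5 -27.5 -0.3" --pt "51.9 -29.4 -0.3" --pt "51.9 -29.4 -0.3" --yaw '[-7, -14, -21, -28, -35, -42, -49, -56, -63, -70, -76, -80]'

```text
clock: 34.65
tool_pos: [0.4779, 0.3141, 0.2283]
tool_rot: [-3.139, -0.004, 2.489]
wrist_force: [0.2, -0.7, -0.2]
width: 0.0851
finger_force: 0.0
```

apply_moves --pt "0 0 0" --pt "0 0 0" --pt "0 0 0" --yaw '[0, 0, 0]'

```text
clock: 35.02
tool_pos: [0.4809, 0.3083, 0.2307]
tool_rot: [-3.141, 0.0, 2.477]
wrist_force: [-0.8, -0.1, -0.0]
width: 0.0854
finger_force: 0.0
```

```bash
python3 -c "
from h import *
to(.4802,.3093,.0757,2.479)"
```

```text
travel cm [ 0.12  0.03 15.5 ] yaw -0.1 rot [-3.141  0.     2.477] clock 35.025
```

apply_moves --pt "0.1 0 4" --pt "0.1 0 8" --pt "0.1 0 11.5" --pt "0.1 0 14" --pt "0.1 0 15.4" --pt "0.1 0 15.4" --pt "0.1 0 15.4" --yaw '[0, 0, 0, 0, 0, 0, 0]'

```text
clock: 35.9
tool_pos: [0.4809, 0.3104, 0.0781]
tool_rot: [3.139, 0.001, 2.479]
wrist_force: [-0.0, 0.5, 0.4]
width: 0.085
finger_force: 0.0
```

apply_moves --pt "0 0 0" --pt "0 0 0" --pt "0 0 0" --pt "0 0 0" --pt "0 0 0" --pt "0 0 0" --yaw '[0, 0, 0, 0, 0, 0]' --jaw 0

```text
clock: 36.65
tool_pos: [0.4808, 0.3105, 0.0779]
tool_rot: [3.139, 0.001, 2.479]
wrist_force: [1.4, 0.9, 6.3]
width: 0.0516
finger_force: 63.2
```

```bash
python3 -c "
from h import *
to(.6211,-.0521,.244,1.606)"
```

```text
travel cm [-33.37 -19.96 -16.61] yaw 50.0 rot [3.139e+00 1.000e-03 2.479e+00] clock 36.65
```

apply_moves --pt "0 0 -4" --pt "0 0 -9" --pt "0 0 -14" --pt "0 0 -16.6" --pt "-4 -2.4 -16.6" --pt "-9 -5.4 -16.6" --pt "-14 -8.4 -16.6" --pt "-19 -11.4 -16.6" --pt "-24 -14.4 -16.6" --pt "-29 -17.3 -16.6" --pt "-33.4 -20 -16.6" --pt "-33.4 -20 -16.6" --yaw '[0, 0, 0, 0, 7, 14, 22, 30, 38, 44, 50, 50]'

```text
clock: 38.15
tool_pos: [0.619, -0.0614, 0.241]
tool_rot: [-3.138, 0.006, 1.595]
wrist_force: [0.5, 0.5, -2.5]
width: 0.0516
finger_force: 63.6
```

apply_moves --pt "0 0 0" --pt "0 0 4" --pt "0 0 8" --pt "0 0 11.5" --pt "0 0 14.5" --pt "0 0 16" --pt "0 0 16.2" --pt "0 0 16.2" --pt "0 0 16.2" --yaw '[0, 0, 0, 0, 0, 0, 0, 0, 0]'

```text
clock: 39.28
tool_pos: [0.6213, -0.0535, 0.0824]
tool_rot: [3.139, 0.0, 1.606]
wrist_force: [-0.3, -0.9, -2.3]
width: 0.0514
finger_force: 63.7
```

```bash
python3 -c "
from h import *
to(.6211,-.0521,.076,1.606)"
```

```text
travel cm [ 0.14 -0.02  0.64] yaw 0.0 rot [3.139 0.    1.606] clock 39.275
```

apply_moves --pt "0.1 0 0.3" --pt "0.1 0 0.5" --pt "0.1 0 0.6" --pt "0.1 0 0.6" --pt "0.1 0 0.6" --yaw '[0, 0, 0, 0, 0]'

```text
clock: 39.9
tool_pos: [0.6204, -0.0521, 0.0759]
tool_rot: [3.141, -0.001, 1.606]
wrist_force: [-1.4, 0.3, 5.2]
width: 0.0515
finger_force: 64.2
```

apply_moves --pt "0 0 0" --pt "0 0 0" --pt "0 0 0" --pt "0 0 0" --yaw '[0, 0, 0, 0]' --jaw 1

```text
clock: 40.4
tool_pos: [0.6201, -0.0524, 0.0746]
tool_rot: [-3.141, 0.0, 1.606]
wrist_force: [1.2, 0.3, 0.2]
width: 0.0854
finger_force: 0.0
```

apply_moves --pt "0 0 -2" --pt "0 0 -5" --pt "0 0 -9" --pt "0 0 -13" --pt "0 0 -16" --pt "0 0 -16" --yaw '[0, 0, 0, 0, 0, 0]'

```text
clock: 41.15
tool_pos: [0.6219, -0.053, 0.238]
tool_rot: [3.135, 0.001, 1.606]
wrist_force: [0.1, 0.2, -0.6]
width: 0.0851
finger_force: 0.0
```

```bash
python3 -c "
from h import *
arm.camera('side');to(.5744,.3244,.234,2.479)"
```

```text
travel cm [37.84 -3.3   0.18] yaw -50.0 rot [3.139 0.    1.606] clock 41.2
```

Now the jar (board TCP .5744,.3244).

apply_moves --pt "4 -0.4 0.2" --pt "9 -0.8 0.2" --pt "14 -1.2 0.2" --pt "19 -1.6 0.2" --pt "24 -2.1 0.2" --pt "29 -2.5 0.2" --pt "34 -3 0.2" --pt "37.8 -3.3 0.2" --pt "37.8 -3.3 0.2" --pt "37.8 -3.3 0.2" --pt "37.8 -3.3 4" --pt "37.8 -3.3 7" --yaw '[-6, -12, -18, -24, -30, -37, -44, -50, -50, -50, -50, -50]'

```text
clock: 42.7
tool_pos: [0.5744, 0.3212, 0.1634]
tool_rot: [-3.14, 0.001, 2.475]
wrist_force: [0.3, -0.0, 0.0]
width: 0.0853
finger_force: 0.0
```

```bash
python3 -c "
from h import *
arm.camera('side');arm.camera('side');arm.camera('side');to(.5744,.3244,.0725,2.479)"
```

```text
travel cm [0.08 0.32 9.02] yaw -0.2 rot [-3.136e+00 -1.000e-03  2.475e+00] clock 42.85
```

apply_moves --pt "0 0 2" --pt "0 0 5" --pt "0 0 7.5" --pt "0 0 9" --pt "0 0 9" --pt "0 0 9" --yaw '[0, 0, 0, 0, 0, 0]'

```text
clock: 43.6
tool_pos: [0.5751, 0.3246, 0.0765]
tool_rot: [3.139, 0.001, 2.478]
wrist_force: [-0.8, 0.7, 0.0]
width: 0.0858
finger_force: 0.0
```

apply_moves --pt "0 0 0" --pt "0 0 0" --pt "0 0 0" --pt "0 0 0" --pt "0 0 0" --pt "0 0 0" --yaw '[0, 0, 0, 0, 0, 0]' --jaw 0

```text
clock: 44.35
tool_pos: [0.5747, 0.3249, 0.0762]
tool_rot: [3.139, 0.001, 2.479]
wrist_force: [-0.7, 0.0, 5.3]
width: 0.0547
finger_force: 63.5
```

```bash
python3 -c "
from h import *
to(.6285,.0799,.232,1.606)"
```

```text
travel cm [-19.31 -16.   -15.58] yaw 50.0 rot [3.139e+00 1.000e-03 2.479e+00] clock 44.35
```

apply_moves --pt "0 0 -4" --pt "0 0 -9" --pt "0 0 -13" --pt "0 0 -15.6" --pt "-3 -2.5 -15.6" --pt "-7 -5.8 -15.6" --pt "-11 -9.1 -15.6" --pt "-15 -12.4 -15.6" --pt "-18 -14.9 -15.6" --pt "-19.3 -16 -15.6" --pt "-19.3 -16 -15.6" --pt "-19.3 -16 -15.6" --yaw '[0, 0, 0, 0, 8, 16, 24, 32, 40, 46, 50, 50]'

```text
clock: 45.85
tool_pos: [0.6263, 0.0792, 0.2289]
tool_rot: [-3.138, 0.0, 1.606]
wrist_force: [0.3, 0.3, -3.8]
width: 0.0552
finger_force: 64.8
```

apply_moves --pt "0 0 0" --pt "0 0 4" --pt "0 0 8" --pt "0 0 11.5" --pt "0 0 14" --pt "0 0 15" --pt "0 0 15.2" --pt "0 0 15.2" --pt "0 0 15.2" --yaw '[0, 0, 0, 0, 0, 0, 0, 0, 0]'

```text
clock: 46.98
tool_pos: [0.6285, 0.0794, 0.0802]
tool_rot: [3.139, -0.0, 1.606]
wrist_force: [-0.2, -0.1, -3.8]
width: 0.0548
finger_force: 64.9
```

```bash
python3 -c "
from h import *
to(.6285,.0799,.0743,1.606)"
```

```text
travel cm [ 0.05 -0.    0.59] yaw 0.0 rot [ 3.139 -0.     1.606] clock 46.975
```

apply_moves --pt "0 0 0.3" --pt "0 0 0.5" --pt "0 0 0.6" --pt "0 0 0.6" --pt "0 0 0.6" --yaw '[0, 0, 0, 0, 0]'

```text
clock: 47.6
tool_pos: [0.6277, 0.0794, 0.0741]
tool_rot: [3.141, -0.0, 1.606]
wrist_force: [-2.6, -0.2, 5.3]
width: 0.0545
finger_force: 65.7
```

apply_moves --pt "0 0 0" --pt "0 0 0" --pt "0 0 0" --pt "0 0 0" --yaw '[0, 0, 0, 0]' --jaw 1

```text
clock: 48.1
tool_pos: [0.6275, 0.0794, 0.0726]
tool_rot: [-3.142, 0.0, 1.606]
wrist_force: [-0.7, 0.5, -0.9]
width: 0.0853
finger_force: 0.0
```

apply_moves --pt "0 0 -2" --pt "0 0 -5" --pt "0 0 -9" --pt "0 0 -13" --pt "0 0 -16" --pt "0 0 -16" --yaw '[0, 0, 0, 0, 0, 0]'

```text
clock: 48.85
tool_pos: [0.6294, 0.0791, 0.2361]
tool_rot: [3.135, -0.0, 1.606]
wrist_force: [0.2, 0.6, 0.3]
width: 0.0855
finger_force: 0.0
```

```bash
python3 -c "
from h import *
arm.camera('side');to(.3868,.2932,.234,2.479)"
```

```text
travel cm [ 2.223e+01 -2.337e+01 -2.000e-02] yaw -50.0 rot [ 3.139 -0.     1.606] clock 48.9
```

Bottle last.

apply_moves --pt "3 -3.2 0" --pt "6.5 -6.8 0" --pt "10 -10.5 0" --pt "13.5 -14.2 0" --pt "17 -17.9 0" --pt "20 -21 0" --pt "22.2 -23.4 0" --pt "22.2 -23.4 0" --pt "22.2 -23.4 0" --pt "22.2 -23.4 3" --pt "22.2 -23.4 5" --pt "22.2 -23.4 5" --yaw '[-6, -13, -20, -27, -35, -43, -50, -50, -50, -50, -50, -50]'

```text
clock: 50.4
tool_pos: [0.3857, 0.2906, 0.1809]
tool_rot: [-3.137, -0.0, 2.475]
wrist_force: [0.2, -0.6, -0.0]
width: 0.0853
finger_force: 0.0
```

apply_moves --pt "0 0 0" --pt "0 0 0" --yaw '[0, 0]'

```text
clock: 50.65
tool_pos: [0.3868, 0.2932, 0.1839]
tool_rot: [3.139, 0.001, 2.478]
wrist_force: [-1.0, 0.4, 0.2]
width: 0.0855
finger_force: 0.0
```

```bash
python3 -c "
from h import *
to(.3868,.2932,.1035,2.479)"
```

```text
travel cm [-0.    0.    8.04] yaw -0.1 rot [3.139e+00 1.000e-03 2.478e+00] clock 50.65
```

apply_moves --pt "0 0 2" --pt "0 0 4.5" --pt "0 0 7" --pt "0 0 8.1" --pt "0 0 8.1" --pt "0 0 8.1" --yaw '[0, 0, 0, 0, 0, 0]'

```text
clock: 51.4
tool_pos: [0.3867, 0.2936, 0.1029]
tool_rot: [3.139, 0.0, 2.479]
wrist_force: [0.5, -0.5, -0.2]
width: 0.0857
finger_force: 0.0
```

apply_moves --pt "0 0 0" --pt "0 0 0" --pt "0 0 0" --pt "0 0 0" --pt "0 0 0" --pt "0 0 0" --pt "0 0 0" --pt "0 0 0" --yaw '[0, 0, 0, 0, 0, 0, 0, 0]' --jaw 0

```text
clock: 52.4
tool_pos: [0.3863, 0.2934, 0.1023]
tool_rot: [3.14, 0.0, 2.479]
wrist_force: [0.6, 2.0, 5.9]
width: 0.0328
finger_force: 59.7
```

```bash
python3 -c "
from h import *
to(.5600,.0171,.264,1.606)"
```

```text
travel cm [-30.7  -11.09 -16.17] yaw 50.0 rot [3.14  0.    2.479] clock 52.4
```

apply_moves --pt "0 0 -4" --pt "0 0 -9" --pt "0 0 -13" --pt "0 0 -16" --pt "-4 -1.5 -16" --pt "-9 -3.3 -16" --pt "-14 -5.1 -16" --pt "-19 -6.9 -16" --pt "-24 -8.7 -16" --pt "-28 -10.1 -16" --pt "-30.7 -11.1 -16" --pt "-30.7 -11.1 -16" --yaw '[0, 0, 0, 0, 7, 14, 22, 30, 38, 45, 50, 50]'

```text
clock: 53.9
tool_pos: [0.5588, 0.0128, 0.2598]
tool_rot: [-3.137, 0.003, 1.6]
wrist_force: [0.6, 1.1, -1.4]
width: 0.0326
finger_force: 60.3
```

apply_moves --pt "0 0 0" --pt "0 0 0" --pt "0 0 4" --pt "0 0 8" --pt "0 0 11.5" --pt "0 0 14" --pt "0 0 15.2" --pt "0 0 15.5" --pt "0 0 15.5" --pt "0 0 15.5" --yaw '[0, 0, 0, 0, 0, 0, 0, 0, 0, 0]'

```text
clock: 55.15
tool_pos: [0.5605, 0.0166, 0.108]
tool_rot: [3.139, -0.0, 1.606]
wrist_force: [-0.2, 0.4, -2.7]
width: 0.0328
finger_force: 60.4
```

```bash
python3 -c "
from h import *
to(.5600,.0171,.1005,1.606)"
```

```text
travel cm [ 0.05 -0.04  0.75] yaw 0.0 rot [ 3.139 -0.     1.606] clock 55.15
```

apply_moves --pt "0 0 0.3" --pt "0 0 0.5" --pt "0 0 0.7" --pt "0 0 0.75" --pt "0 0 0.75" --pt "0 0 0.75" --yaw '[0, 0, 0, 0, 0, 0]'

```text
clock: 55.9
tool_pos: [0.5596, 0.0166, 0.1003]
tool_rot: [3.141, -0.0, 1.606]
wrist_force: [-1.4, 0.7, 5.9]
width: 0.0327
finger_force: 61.2
```

apply_moves --pt "0 0 0" --pt "0 0 0" --pt "0 0 0" --pt "0 0 0" --yaw '[0, 0, 0, 0]' --jaw 1

```text
clock: 56.4
tool_pos: [0.5595, 0.0166, 0.0992]
tool_rot: [-3.142, 0.0, 1.606]
wrist_force: [0.8, 0.2, 1.0]
width: 0.0856
finger_force: 0.0
```

apply_moves --pt "0 0 -2" --pt "0 0 -5" --pt "0 0 -9" --pt "0 0 -13" --pt "4 -2 -13" --pt "9 -4 -13" --pt "14 -6 -13" --pt "19 -9 -13" --pt "24 -12 -13" --pt "28 -15 -13" --pt "30 -16 -13" --pt "30 -16 -13" --yaw '[0, 0, 0, 0, 0, 0, 0, 0, 0, 0, 0, 0]'

```text
clock: 57.9
tool_pos: [0.3876, 0.3126, 0.2291]
tool_rot: [-3.141, -0.0, 1.611]
wrist_force: [-0.6, -1.2, -0.3]
width: 0.0853
finger_force: 0.0
```

```bash
python3 - <<'E'
from h import *
a=arm.camera('top');s=arm.camera('side')
r=lambda i:cv2.cvtColor(i,cv2.COLOR_RGB2BGR)
t0=cv2.imread('pics/top0.png');s0=cv2.imread('pics/side0.png')
f=lambda i:cv2.resize(i,None,fx=1.8,fy=1.8)
row=lambda x,y:np.hstack([f(x[120:270,200:340]),f(y[155:305,215:385])])
cv2.imwrite('pics/fin.png',np.vstack([row(t0,s0),row(r(a),r(s))]))
d=cv2.absdiff(t0,r(a))[120:270,200:340].max(2);print((d>40).sum(), arm.get_state()['clock'])
E
```

```text
453 58.0
```

View pics/fin.png

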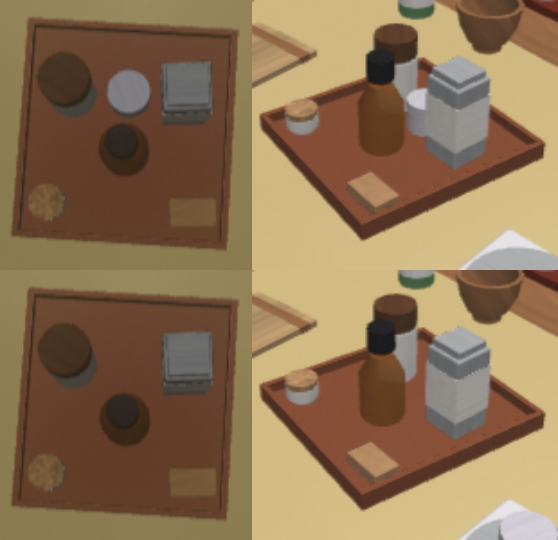

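The start and end views match: the jar, canister and bottle stand in their original places, and the pot and matchbox haven't moved.

```bash
python3 -c "
from station import arm
print(arm.finish_job())"
```

```text
the job is handed in; nothing more can be done
None
```

The job is handed in at about 58 s: the tin stands on the middle of the scale's pan, the jar, canister and bottle are back upright where they started, and the final pictures show nothing knocked over and the pot and matchbox unmoved; the hand-in returned no verdict.

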